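# Trip the fittings box and sort handed case brackets

## Robot

A 7-joint arm with a two-finger parallel gripper is mounted at the origin on the work surface. World frame = base frame: x ahead of the robot, y to its left, z up, the work surface at z = 0. Lengths are in m, angles in degrees, forces in N, time in s.
With the tool pointing down it reaches from about 0.425 to 0.875 m from the base axis. Payload 4.7 kg.
Tool frame: the origin (TCP) lies between the finger pads; the fingertips stand env.finger_overhang ahead of it and the grasp point (between the pads) lies 5 mm behind it (env.finger_overhang is the distance from the TCP to the fingertips, in m); z points along the fingers, y is the line along which they close (so a half turn about z gives the same grasp; the last joint's range is limited). The gripper opens to 87 mm and grips with 3 to 60 N. Pads are 19 mm wide; open, the fingers measure 117 mm over their backs; the gripper's body (75 mm by 190 mm) begins 51 mm behind the grasp point.
Start: joints at [-66.4, 18.392, -4.016, 83.108, 1.295, 78.541, -3.26], TCP at [0.252, 0.599, 0.237] pointing down, gripper open.
Joint ranges: [-163.93, 163.93], [-17.29, 119.83], [-79.2, 71.16], [3.27, 140.29], [-89.18, 269.18], [5.43, 117.66], [-154.24, 154.24]. Speed limits (degrees/s): [147.25, 147.25, 180, 180, 180, 180, 180].

## Interface

Orientations are given as [roll, pitch, yaw] about the fixed x, y, z axes, in that order (R = Rz(yaw) Ry(pitch) Rx(roll)).
In Python, from cell import telemetry, eyes, env, models gives the robot as it stands. The module is installed in compiled form; this text tells all that it offers.
- The arm moves only by the tool drive_tool, never from a script. Its arguments are lists of equal length, an entry for each row: "angular": the turn, a rotation vector about the tool's x, y, z in rad, a list of three; "delta_pos": the shift along the tool's x, y, z in cm, a list of three; "gripper": the finger opening in cm, from 0 to 8.7. A call has 1 to 20 rows; each row shifts and turns the commanded pose from where the row before left it, along the tool's axes as they then stand; what a row does not reach is not made up. A row lasts 1/10 s, in which the tool goes at most 50 mm and 8.59 degrees, less where a joint would pass 70% of its speed; a pose out of reach is approached as far as the arm can. A call with a gripper value outside its range is refused whole. The fingers move at their own pace and stop on an object; "squeeze" is the grip in N (left out, the last holds). Time passes only in rows, so rows that do not move let the fingers close. It gives the time, the measured TCP pose, the force, the opening and the grip force at its end, in the units of the state.
- telemetry.get_obs(): the state, without advancing time (a new reading comes with each control period).
- eyes.read_camera(name): name is "scene" or "top" or "wrist"; returns a dict with "pixels" (480x640x3 uint8, red, green, blue), "mtx" (3x3 intrinsics, pixels), "origin" and "orientation" of the camera in the world. Camera axes: x right, y down, z forward; pixel columns grow to the right and rows downward; lengths in m; the calibration is good to about 2 mm. A picture is of the moment at which its call begins. There is no depth.
- env.sign_off(): hands the job in; it is judged then, once.
Trained networks look in a picture, given as the dict that the camera call returned (one of the last four; its "shot" number tells which), for a name from the list of things; names that differ only in an ending like _2 or _b are one class to them, and where a whole thing is asked for, a point or a joint stands for the part that bears it (a point fixed in the world has none). Each returns a list of dicts, best first, with "p" (0 to 1); they miss things now and then, are a little off and sometimes report something else, mostly with a low value. They report only what shows in the picture. A call takes as long as a camera call. They do not tell look-alikes from the thing itself.
- models.search_frame(picture, target): "centre" ([column, row] in pixels, amid what is visible of it).
- models.cut_out(picture, target): "pixels" (480x640 bool, what is visible of it) and "centre" ([column, row] in pixels, amid what is visible of it).
The state is a dict: "time_s": time; "qpos": joint angles; "joint_velocities": joint speeds; "effort": joint torques, N m; "tool_pos": TCP position; "tool_rot": TCP orientation; "force": force on the tool from outside, world axes, zero at the start; "wrist_torque": the same for the moment, N m; "grip_width": finger opening in m; "grasp_force": force on a finger pad.
Only numpy, scipy, OpenCV 4.12 (cv2) and the standard library are available. Lean on these libraries where they do the work, as an engineer would, in place of code of your own. Each camera call takes 0.05 s, during which the arm holds its last target. There are 200 camera calls.

## Task

Take the thin probe from its stand and push it through the small holes in the top of the fittings box to find, by feel, the one with the spring latch under it: that head yields softly and the sorting tray springs out; the other has a stiff stop, which you must not force. Put the probe back in its stand, fully down, and sort the three brass brackets into the tray, left-hand and right-hand ones apart, each standing on its foot on the floor of the compartment in front of the red sample that it matches. Leave the two jars and the brush alone.

Things in the scene. Friction and masses are not known exactly. Their poses are not given: they have to be found in the camera images.
- cabinet: low dark wooden fittings box, fixed, 150 (x) x 270 (y) x 60 mm high, with a shallow spring tray under its front (-x) side. Origin: centre of its underside; x points from the tray side to the back.
- hole_a (a point): mouth of one of two alike access holes, 14 mm wide, at the top face of the box (60 mm above the bench). 16 mm below the mouth lies a flat steel head. Which of the two holes has the latch under it changes from start to start and cannot be seen. This one is on the box's +y side.
- hole_b (a point): mouth of one of two alike access holes, 14 mm wide, at the top face of the box (60 mm above the bench). 16 mm below the mouth lies a flat steel head. Which of the two holes has the latch under it changes from start to start and cannot be seen. This one is on the box's -y side.
- tray (a joint): how far the tray has come out towards the box's -x, in m: 0 shut and latched, 0.115 fully out (pushed by a light spring of 2 to 4 N).
- tray_mid (a point): middle of the tray floor (8 mm above the bench), moves with the tray; 12 mm towards -x of the box's origin when shut, 127 mm when out. Out, the open part reaches from 75 to 190 mm in front of the box's origin. A 6 mm wall along x divides it into two compartments 116 mm wide (y), centred 61 mm either side of this point; walls rise 12 mm above the floor.
- latch (a joint): how far the soft latch head has been pressed down, in m: 0 at rest. Spring: 2 N at first, then 0.5 N per mm; the tray is let go at 6 mm; bottoms at 11 mm. Its place is not given.
- blank (a joint): how far the stiff stop under the other hole has been pressed in, in m: 0 at rest. About 2 N, then 6 N per mm; pressing it in by more than 4 mm (about 26 N) damages it. Its place is not given.
- pattern_left: red sample left-hand bracket fixed on top of the box, same shape as the brass ones, behind the compartment for left-hand brackets; the samples trade places from start to start. Origin: middle of its underside, 60 mm above the bench, axes as the box. With the tray out, the open part of its compartment is centred 93 mm towards -x of this origin, same y; its floor is 52 mm lower.
- pattern_right: red sample right-hand bracket fixed on top of the box, same shape as the brass ones, behind the compartment for right-hand brackets; the samples trade places from start to start. Origin: middle of its underside, 60 mm above the bench, axes as the box. With the tray out, the open part of its compartment is centred 93 mm towards -x of this origin, same y; its floor is 52 mm lower.
- left1_mid (a point): cast brass left-hand bracket, loose, 200 g, on its foot. Foot plate 64 (x) x 24 x 6 mm; upright web on its middle, 50 (x) x 8 mm, top 42 mm above the underside. At the +x end a flat toe 22 mm wide sticks out 20 mm to its +y: seen from above, toe end away from you, the toe is on the left. Site: web middle, 21 mm above the underside, bracket's own axes. Grip across the web, above the foot.
- left2_mid (a point): cast brass left-hand bracket, loose, 200 g, on its foot. Foot plate 64 (x) x 24 x 6 mm; upright web on its middle, 50 (x) x 8 mm, top 42 mm above the underside. At the +x end a flat toe 22 mm wide sticks out 20 mm to its +y: seen from above, toe end away from you, the toe is on the left. Site: web middle, 21 mm above the underside, bracket's own axes. Grip across the web, above the foot.
- right1_mid (a point): cast brass right-hand bracket, loose, 200 g, on its foot. Foot plate 64 (x) x 24 x 6 mm; upright web on its middle, 50 (x) x 8 mm, top 42 mm above the underside. At the +x end a flat toe 22 mm wide sticks out 20 mm to its -y: seen from above, toe end away from you, the toe is on the right. Site: web middle, 21 mm above the underside, bracket's own axes. Grip across the web, above the foot.
- probe_grip (a point): thin probe, loose, 50 g: round dark wooden handle 22 mm across and 62 mm long, over a steel rod 5 mm thick that reaches 65 mm below the handle. Site on its axis, 29 mm above the handle's lower end, 94 mm above the rod's tip; z points up the handle. At the start it hangs upright in the stand, the handle's end resting on the stand.
- stand_hole (a point): mouth of the 12 mm hole right through the probe's stand, a fixed light wooden block 50 x 50 x 72 mm high; the point is at the top face. With the probe home, its grip point is 29 mm above this.
- varnish: amber glass jar of varnish with brass lid, 64 mm across, 90 mm high; origin under its centre. To be left alone.
- pigment: small red jar with brass lid, 44 mm across, 60 mm high; origin under its centre. To be left alone.
- brush: brush lying on the bench along its x axis; origin under its middle. To be left alone.
There are look-alikes about, which are no part of the job. What is shaped like the part that bears left1_mid but black, blue or green is not meant.

How it is judged (in metres and radians):
On the way:
1. the latch is tripped and the tray has sprung out (value of joint tray above 0.095 m), for 0.2 s.
At the end, for the whole second after the job is handed in: Tray out (over 95 mm); each bracket upright (0.2 rad) on the tray floor, its middle 25 to 152 mm in front of the matching red sample and within 55 mm sideways; the probe upright in its stand, within 12 mm of the hole's middle and at most 7 mm short of fully down (value of joint tray above 0.095 m and x of left1_mid in the frame of pattern_left between -0.152 and -0.025 m and y of left1_mid in the frame of pattern_left between -0.055 and 0.055 m and z of each of left1_mid, left2_mid in the frame of pattern_left below -0.022 m and angle between each of left1_mid, left2_mid, right1_mid's own z axis and vertical below 0.2 rad and x of left2_mid in the frame of pattern_left between -0.152 and -0.025 m and y of left2_mid in the frame of pattern_left between -0.055 and 0.055 m and x of right1_mid in the frame of pattern_right between -0.152 and -0.025 m and y of right1_mid in the frame of pattern_right between -0.055 and 0.055 m and z of right1_mid in the frame of pattern_right below -0.022 m and horizontal distance between probe_grip and stand_hole below 0.012 m and angle between probe_grip's own z axis and vertical below 0.15 rad and z of probe_grip in the frame of stand_hole below 0.036 m); the robot touches nothing.
It fails at once if the stiff stop was forced in by more than 4 mm (value of joint blank above 0.004 m).
It fails at once if a jar or the brush was moved by more than 30 mm (distance of any of varnish, pigment, brush from where it was at the start of the episode above 0.03 m).
It also fails if it takes over 72 s, if anything falls off the work surface, if the arm or the gripper's body presses on something with over 40 N, if the wrist force passes 120 N, or if a joint passes its speed limit or range.

## Working session

There is one attempt and no reset: what is moved stays moved. The work goes in short steps, Python scripts to look and compute and a tool call to move; the robot and the scene stay as the last step left them, time stands still between calls to the robot, and variables do not carry over. Pictures are saved under pics/ and viewed, at most 10 in all, crops included, and the job is handed in when it is done.

Besides the shell and the picture viewer there is one more tool, called as name(argument=value, ...), one argument or row to a line, values as JSON. drive_tool: Moves the arm, as the interface text tells. Its arguments: {"type":"object","properties":{"angular":{"type":"array","items":{"type":"array","items":{"type":"number"}}},"delta_pos":{"type":"array","items":{"type":"array","items":{"type":"number"}}},"gripper":{"type":"array","items":{"type":"number"}},"squeeze":{"type":"number"}},"required":["angular","delta_pos","gripper"]}

```bash
mkdir -p pics; cat > h.py <<'E'
import numpy as np, cv2
from scipy.spatial.transform import Rotation as R
from cell import telemetry, eyes, env, models
def rot(o):
    o=np.array(o,float)
    return o if o.shape==(3,3) else (R.from_euler('xyz',o,degrees=True).as_matrix() if o.size==3 else R.from_quat(o).as_matrix())
def ray(c,uv,z):
    d=rot(c['orientation'])@np.linalg.solve(np.array(c['mtx']),[uv[0],uv[1],1]); o=np.array(c['origin'])
    return o+d*(z-o[2])/d[2]
def proj(c,p):
    q=np.array(c['mtx'])@(rot(c['orientation']).T@(np.array(p)-c['origin'])); return q[:2]/q[2]
def save(c,n,box=None,s=1):
    im=c['pixels'][...,::-1]
    if box: im=im[box[1]:box[3],box[0]:box[2]]
    cv2.imwrite('pics/'+n,cv2.resize(im,None,fx=s,fy=s,interpolation=cv2.INTER_CUBIC))
E
python3 - <<'E'
from h import *
s=telemetry.get_obs(); print(s['time_s'],s['tool_pos'],s['tool_rot'],env.finger_overhang,s['force'])
c=eyes.read_camera('top'); d=eyes.read_camera('scene')
save(c,'top0.png');save(d,'scene0.png')
print(c['origin'],c['orientation'],d['origin'],d['orientation'])
Z=dict(cabinet=.06,hole_a=.06,hole_b=.06,pattern_left=.07,pattern_right=.07,left1_mid=.02,right1_mid=.02,probe_grip=.13,stand_hole=.072,varnish=.09,pigment=.06,brush=.01,tray_mid=.01)
for n,z in Z.items():
    for r in models.search_frame(c,n)[:6]:
        print(n,round(r['p'],2),np.round(r['centre']),np.round(ray(c,r['centre'],z),3))
E
```

```text
0.0 [0.25166865 0.59874037 0.23544942] [-1.79889738e+02  6.44383107e-03  1.57207702e+02] 0.014 [ 0.63396512 -0.37738825 -0.22208478]
[4.08433722e-01 4.63576976e-04 1.28247618e+00] [-171.6993073     0.64209825  -89.67763757] [ 1.14249687 -0.32118078  1.11422867] [-147.39464736   -0.66363019   61.26956616]
cabinet 0.78 [336. 227.] [ 0.611 -0.009  0.06 ]
cabinet 0.39 [361. 233.] [ 0.597 -0.072  0.06 ]
hole_a 0.76 [335. 225.] [ 0.616 -0.006  0.06 ]
hole_b 0.76 [335. 225.] [ 0.616 -0.006  0.06 ]
pattern_left 0.77 [313. 234.] [0.591 0.052 0.07 ]
pattern_left 0.57 [219. 226.] [0.612 0.296 0.07 ]
pattern_right 0.66 [362. 234.] [ 0.592 -0.075  0.07 ]
left1_mid 0.72 [459. 268.] [ 0.507 -0.335  0.02 ]
left1_mid 0.68 [444. 186.] [ 0.733 -0.303  0.02 ]
left1_mid 0.6 [445. 229.] [ 0.614 -0.302  0.02 ]
left1_mid 0.54 [346. 174.] [ 0.766 -0.035  0.02 ]
left1_mid 0.51 [496. 209.] [ 0.668 -0.442  0.02 ]
right1_mid 0.67 [333. 221.] [0.633 0.    0.02 ]
right1_mid 0.61 [433. 304.] [ 0.415 -0.265  0.02 ]
probe_grip 0.5 [211. 222.] [0.61  0.304 0.13 ]
stand_hole 0.65 [223. 228.] [0.606 0.286 0.072]
varnish 0.6 [157. 256.] [0.53  0.448 0.09 ]
varnish 0.35 [434. 305.] [ 0.41  -0.251  0.09 ]
pigment 0.5 [349. 171.] [ 0.762 -0.041  0.06 ]
brush 0.72 [514. 282.] [ 0.473 -0.484  0.01 ]
tray_mid 0.89 [330. 256.] [0.54  0.007 0.01 ]
```

View pics/top0.png

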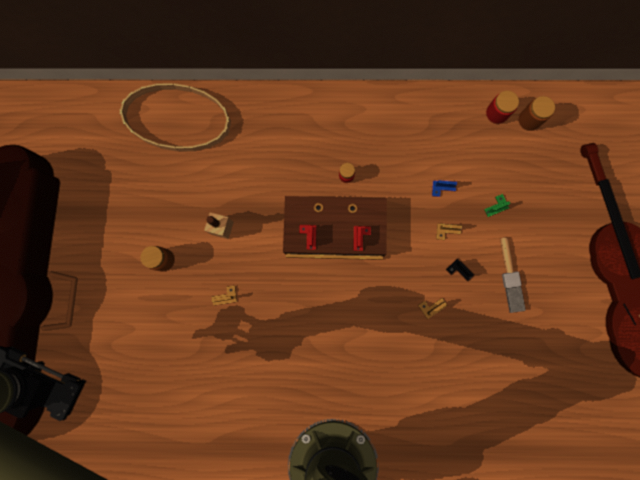

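```bash
python3 - <<'E'
import cv2
im=cv2.imread('pics/top0.png')
cv2.imwrite('pics/top0c.png',cv2.resize(im[160:340,270:535],None,fx=3,fy=3,interpolation=cv2.INTER_CUBIC))
E
```

```text
(no output)
```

View pics/top0c.png

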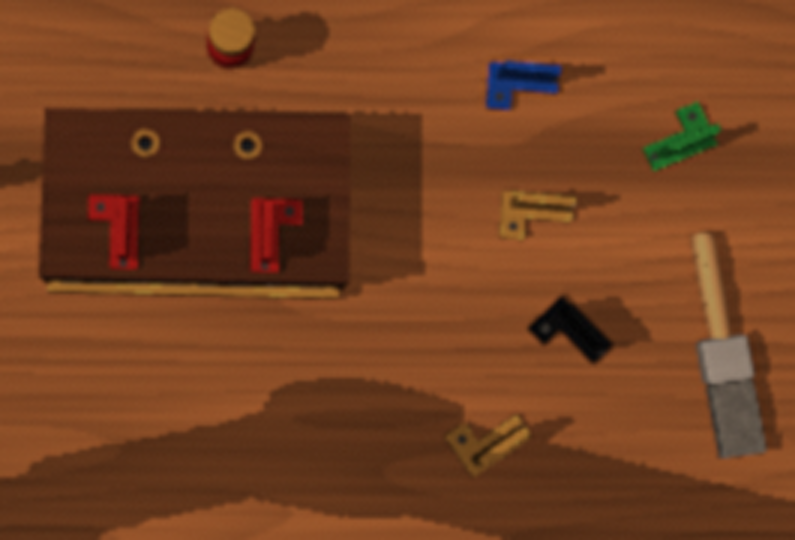

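View pics/scene0.png

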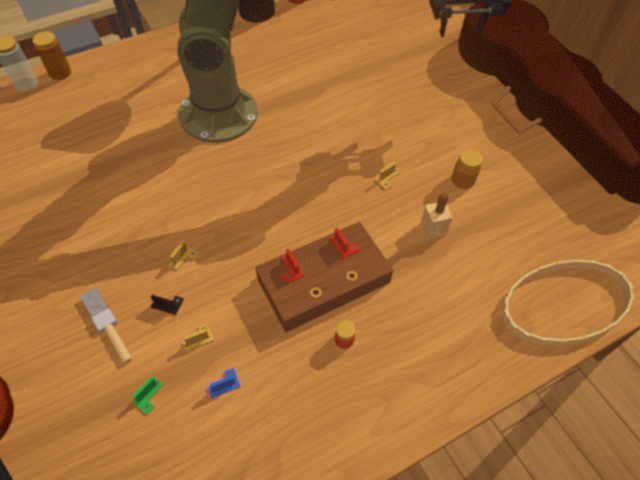

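The top view shows the box around (335,225), with holes at (319,208) and (352,209). The red sample at (310,237) has its toe to +y, so it is left-hand; the one at (361,237) is right-hand. There are three brass candidates:
- **(449,230):** toe end at image left and toe pointing down, so left-hand.
- **(433,307):** looks right-hand.
- **(225,296):** looks left-hand.

The black (459,269), blue (444,187) and green (497,207) ones are look-alikes. The probe and stand are at (215,223). I'll confirm the brackets in close crops, and move to the stand now.

drive_tool(
  angular=[
    [0,0,-0.133],
    [0,0,-0.133],
    [0,0,-0.132],
    [0,0,0],
    [0,0,0],
    [0,0,0],
    [0,0,0],
    [0,0,0],
    [0,0,0],
    [0,0,0],
    [0,0,0],
    [0,0,0],
    [0,0,0],
    [0,0,0],
  ],
  delta_pos=[
    [0,0,0],
    [0,0,0],
    [0,0,0],
    [-3.0,-3.1,0],
    [-3.0,-3.1,0],
    [-3.0,-3.1,0],
    [-3.0,-3.1,0],
    [-3.0,-3.1,0],
    [-3.0,-3.1,0],
    [-3.0,-3.1,0],
    [-3.0,-3.1,0],
    [-3.0,-3.1,0],
    [-3.0,-3.1,0],
    [0,0,0],
  ],
  gripper=[8.7,8.7,8.7,8.7,8.7,8.7,8.7,8.7,8.7,8.7,8.7,8.7,8.7,8.7],
)

```text
time_s: 2.15
tool_pos: [0.5571, 0.2812, 0.2366]
tool_rot: [-179.8, 0.2, 179.3]
force: [1.3, -0.6, 0.2]
grip_width: 0.0868
grasp_force: 0.0
```

```bash
python3 - <<'E'
from h import *
s=telemetry.get_obs(); print(s['time_s'],s['tool_pos'],s['tool_rot'],s['qpos'],s['force'])
c=eyes.read_camera('wrist'); save(c,'w1.png')
print(c['origin'],c['orientation'],c['mtx'])
for n,z in dict(probe_grip=.134,stand_hole=.072,left1_mid=.02).items():
    for r in models.search_frame(c,n)[:3]: print(n,round(r['p'],2),np.round(r['centre']),np.round(ray(c,r['centre'],z),3))
t=eyes.read_camera('top'); a=t['pixels'][265:325,185:265,::-1]
w=c['pixels'][...,::-1]
cv2.imwrite('pics/m1.png',np.hstack([cv2.resize(w,(480,360)),cv2.resize(a,(320,360),interpolation=cv2.INTER_CUBIC)]))
E
```

```text
2.15 [0.55711468 0.28122914 0.2366429 ] [-179.76031327    0.18822091  179.34823213] [-35.6226637   15.05083865   7.5718295   87.49448489  -1.70011022
  77.53669811  61.40559469] [ 1.32412595 -0.57728588  0.23516921]
[0.47552304 0.28258528 0.38464299] [162.54838017   0.21174917  89.36191262] [[356.68106052   0.         316.70619659]
 [  0.         356.68106052 238.28177786]
 [  0.           0.           1.        ]]
probe_grip 0.95 [349. 298.] [0.603 0.305 0.134]
probe_grip 0.62 [519. 181.] [0.513 0.423 0.134]
stand_hole 0.59 [341. 266.] [0.601 0.303 0.072]
```

View pics/m1.png

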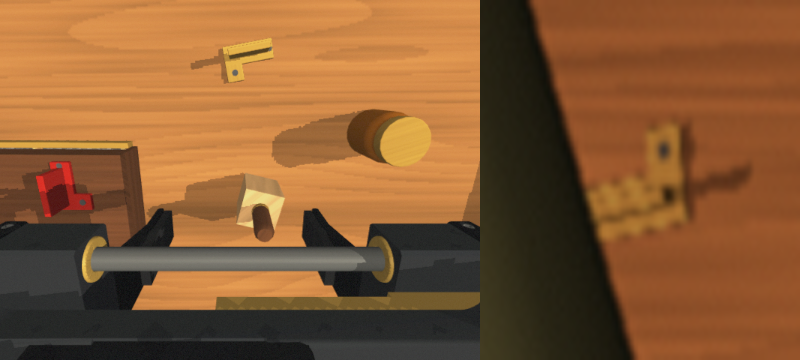

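The wrist view and the crop show the left-side bracket with its toe on the left when seen with the toe end away, so it is left-hand. The probe handle runs from (348,280) to (353,317) in full-frame pixels. I'll fit its axis.

```bash
cat >> h.py <<'E'
from scipy.optimize import minimize
def hull_mask(c,P):
    m=np.zeros((480,640),np.uint8); q=np.array([proj(c,p) for p in P],np.float32)
    cv2.fillConvexPoly(m,cv2.convexHull(np.round(q*16).astype(np.int32)),1,shift=4); return m>0
def fit_cyl(c,mask,x0,r,z0,z1):
    a=np.linspace(0,6.283,24)
    def f(v):
        m=hull_mask(c,[(v[0]+r*np.cos(t),v[1]+r*np.sin(t),z) for t in a for z in (z0,z1)])
        return -(m&mask).sum()/(m|mask).sum()
    return minimize(f,x0,method='Nelder-Mead',options=dict(initial_simplex=[x0,(x0[0]+.006,x0[1]),(x0[0],x0[1]+.006)],xatol=1e-4))
E
python3 - <<'E'
from h import *
for n in ('wrist','top','scene'):
    c=eyes.read_camera(n); r=models.cut_out(c,'probe_grip')
    if r:
        f=fit_cyl(c,r[0]['pixels'],(.603,.303),.011,.072,.134); print(n,r[0]['p'],r[0]['pixels'].sum(),f.x.round(4),f.fun)
    for r in models.search_frame(c,'stand_hole')[:1]: print('stand',r['p'],ray(c,r['centre'],.036).round(3))
c=eyes.read_camera('wrist'); r=models.cut_out(c,'stand_hole')
for q in r: print('st',q['p'],q['pixels'].sum(),q['centre'])
E
```

```text
wrist 0.77 1167 [0.6132 0.308 ] -0.8625277161862528
stand 0.95 [0.614 0.31  0.036]
scene 0.74 155 [0.612  0.3059] -0.6300813008130082
stand 0.92 [0.617 0.292 0.036]
st 0.56 2962 [333.5, 269.8]
```

drive_tool(
  angular=[
    [0,0,-0.011],
    [0,0,0],
    [0,0,0],
    [0,0,0],
  ],
  delta_pos=[
    [-2.76,1.35,3.3],
    [-2.76,1.35,3.3],
    [0,0,0],
    [0,0,0],
  ],
  gripper=[8.7,8.7,8.7,8.7],
)

```text
time_s: 3.35
tool_pos: [0.6063, 0.3162, 0.1687]
tool_rot: [-179.9, -0.2, -179.4]
force: [0.4, -0.3, 0.0]
grip_width: 0.0867
grasp_force: 0.0
```

```bash
python3 - <<'E'
from h import *
s=telemetry.get_obs(); print(s['time_s'],s['tool_pos'],s['tool_rot'])
c=eyes.read_camera('wrist'); save(c,'w2.png')
for r in models.cut_out(c,'probe_grip')[:2]:
    m=r['pixels']; f=fit_cyl(c,m,(.6125,.3075),.011,.072,.134); print(r['p'],m.sum(),f.x.round(4),f.fun)
E
```

```text
3.35 [0.606283   0.3162108  0.16873217] [-179.88407477   -0.18316989 -179.36585125]
0.75 1922 [0.6138 0.3084] -0.8626570915619389
```

View pics/w2.png

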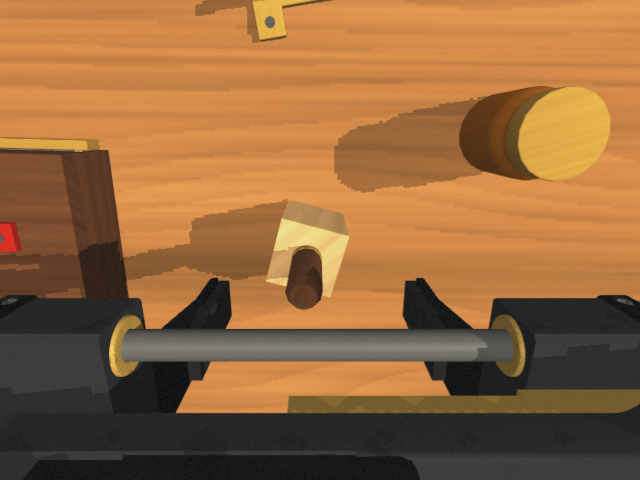

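The wrist view shows the handle between the fingers, with its top end at about (304,295). Next I'll centre over it, descend and grip.

drive_tool(
  angular=[
    [0,0,0.011],
    [0,0,0],
    [0,0,0],
    [0,0,0],
    [0,0,0],
    [0,0,0],
    [0,0,0],
    [0,0,0],
    [0,0,0],
    [0,0,0],
  ],
  delta_pos=[
    [-0.74,-0.79,0],
    [0,0,0],
    [0,0,2.4],
    [0,0,2.4],
    [0,0,2.4],
    [0,0,0],
    [0,0,0],
    [0,0,0],
    [0,0,0],
    [0,0,0],
  ],
  gripper=[6,5,4,4,4,4,1.5,1.5,1.5,1.5],
  squeeze=30,
)

```text
time_s: 4.45
tool_pos: [0.6154, 0.3093, 0.1005]
tool_rot: [179.9, 0.2, -180.0]
force: [-0.4, 0.8, 3.3]
grip_width: 0.0211
grasp_force: 30.0
```

```bash
python3 - <<'E'
from h import *
s=telemetry.get_obs(); print(s['time_s'],s['tool_pos'],s['tool_rot'],s['grip_width'],s['grasp_force'],s['force'],s['qpos'])
t=eyes.read_camera('top')
m=models.cut_out(t,'cabinet'); print([(q['p'],q['pixels'].sum()) for q in m])
mask=m[0]['pixels']
# brass rings: bright brass pixels within box upper half
hsv=cv2.cvtColor(t['pixels'],cv2.COLOR_RGB2HSV)
for uv in ((319,208),(352,209)):
    sub=t['pixels'][uv[1]-7:uv[1]+8,uv[0]-7:uv[0]+8].astype(float); w=np.clip(sub[...,1]-55,0,None)
    yy,xx=np.mgrid[-7:8,-7:8]; u=(uv[0]+(w*xx).sum()/w.sum(),uv[1]+(w*yy).sum()/w.sum()); print(np.round(u,1),ray(t,u,.06).round(4))
E
```

```text
4.45 [0.6154272  0.30926666 0.10054938] [ 1.79915338e+02  1.53075084e-01 -1.79988671e+02] 0.02113012615462538 29.99960815475788 [-0.41169941  0.81194009  3.31201543] [-34.22367336  27.84639553   7.1631507   86.35977294  -3.66345679
  65.84743179  63.61910241]
[(0.66, np.int64(5745))]
[318.3 207.3] [0.6637 0.0391 0.06  ]
[352.6 210.2] [ 0.6563 -0.0512  0.06  ]
```

drive_tool(
  angular=[
    [0,0,0],
    [0,0,0],
  ],
  delta_pos=[
    [0,0,0],
    [0,0,0],
  ],
  gripper=[1.5,1.5],
)

```text
time_s: 4.75
tool_pos: [0.6154, 0.3092, 0.1005]
tool_rot: [179.9, 0.1, -180.0]
force: [-0.9, 0.0, 5.8]
grip_width: 0.0212
grasp_force: 30.0
```

drive_tool(
  angular=[
    [0,0,0],
    [0,0,0],
    [0,0,0],
    [0,0,0],
    [0,0,0],
    [0,0,0],
    [0,0,0],
    [0,0,0],
    [0,0,0],
    [0,0,0],
    [0,0,0],
    [0,0,0],
    [0,0,0],
  ],
  delta_pos=[
    [0,0,-2.5],
    [0,0,-3],
    [0,0,-3],
    [0,0,-3],
    [0,0,-1],
    [0,-4.4,0],
    [0,-4.4,0],
    [0,-4.4,0],
    [0,-4.4,0],
    [0,-4.4,0],
    [0,-4.4,0],
    [0,0,0],
    [0,0,0],
  ],
  gripper=[1.5,1.5,1.5,1.5,1.5,1.5,1.5,1.5,1.5,1.5,1.5,1.5,1.5],
)

```text
time_s: 6.05
tool_pos: [0.614, 0.0431, 0.2226]
tool_rot: [180.0, -0.1, 179.8]
force: [0.9, 1.1, 0.2]
grip_width: 0.0213
grasp_force: 30.0
```

```bash
python3 - <<'E'
from h import *
s=telemetry.get_obs(); print(s['time_s'],s['tool_pos'],s['tool_rot'],s['grip_width'],s['grasp_force'],s['force'])
c=eyes.read_camera('wrist'); save(c,'w3.png'); print(c['origin'])
for n in ('hole_a','hole_b','probe_grip'):
    for r in models.search_frame(c,n)[:3]: print(n,r['p'],np.round(r['centre'],1),ray(c,r['centre'],.06).round(4))
E
```

```text
6.05 [0.61403855 0.04311991 0.22259272] [ 1.79998914e+02 -7.33496189e-02  1.79816550e+02] 0.021312162287017235 29.99924336472759 [0.8792354  1.06783001 0.22936635]
[0.53312234 0.04314168 0.37096171]
hole_a 0.66 [258.9 215. ] [ 0.6073 -0.0086  0.06  ]
hole_b 0.66 [258.9 215. ] [ 0.6073 -0.0086  0.06  ]
probe_grip 0.59 [317. 306.] [0.698  0.0431 0.06  ]
```

View pics/w3.png

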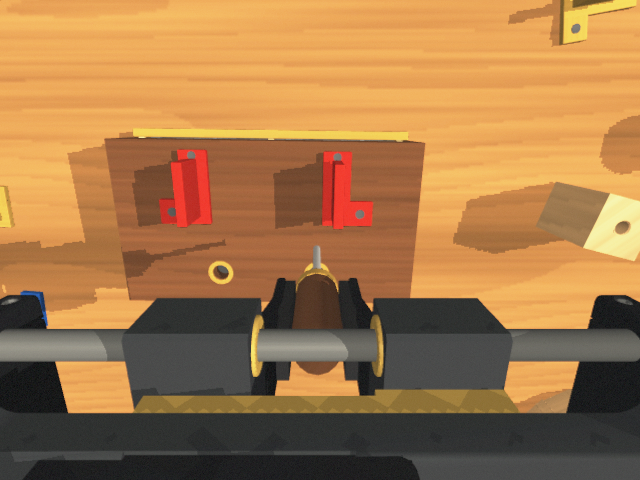

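```bash
python3 - <<'E'
from h import *
im=cv2.imread('pics/w3.png')[...,::-1].astype(float)
c=eyes.read_camera('wrist'); print(telemetry.get_obs()['tool_pos'],telemetry.get_obs()['tool_rot'])
im=c['pixels'].astype(float)
# ring b: yellowish pixels
hsv=cv2.cvtColor(c['pixels'],cv2.COLOR_RGB2HSV); y=((hsv[...,0]>18)&(hsv[...,0]<35)&(hsv[...,2]>90)&(hsv[...,1]>90)).astype(np.uint8)
for x0,x1 in ((200,242),(298,338)):
    yy,xx=np.nonzero(y[250:292,x0:x1]); p=np.c_[xx+x0,yy+250].astype(np.float32)
    e=cv2.fitEllipse(cv2.convexHull(p)); print(len(p),e, ray(c,e[0],.06).round(4), p.min(0),p.max(0))
# rod tip
g=im[238:275,300:336]; s=(g.max(2)-g.min(2)<40)&(g.mean(2)>110); yy,xx=np.nonzero(s)
print('rod rows',[(r+238,np.mean(xx[yy==r])+300,(yy==r).sum()) for r in np.unique(yy)][:26])
for q in models.search_frame(c,'pattern_left')[:2]+models.search_frame(c,'pattern_right')[:2]: print(q['p'],q['centre'],ray(c,q['centre'],.066).round(4))
for nm,uv in dict(fl=(105,139),fr=(424,143),br=(411,299),bl=(130,299)).items(): print(nm,ray(c,uv,.06).round(4))
for t in (.6,.614,.0): print(proj(c,(.614,.0431,.1291)));break
E
cat > /dev/null
```

```text
[0.61429354 0.04676811 0.22309379] [ 1.79976154e+02 -3.79482371e-02 -1.79821494e+02]
248 ((215.8031005859375, 271.1471252441406), (21.94976043701172, 24.544540405273438), 115.44403076171875) [ 0.6623 -0.0477  0.06  ] [204. 260.] [227. 282.]
190 ((317.8197326660156, 285.6819152832031), (34.65641403198242, 50.66584014892578), 147.6626434326172) [0.677  0.0483 0.06  ] [298. 262.] [337. 289.]
rod rows [(np.int64(246), np.float64(316.5), np.int64(4)), (np.int64(247), np.float64(316.0), np.int64(5)), (np.int64(248), np.float64(316.5), np.int64(6)), (np.int64(249), np.float64(316.0), np.int64(7)), (np.int64(250), np.float64(316.0), np.int64(7)), (np.int64(251), np.float64(316.0), np.int64(7)), (np.int64(252), np.float64(316.0), np.int64(7)), (np.int64(253), np.float64(316.0), np.int64(7)), (np.int64(254), np.float64(316.0), np.int64(7)), (np.int64(255), np.float64(316.0), np.int64(7)), (np.int64(256), np.float64(316.0), np.int64(7)), (np.int64(257), np.float64(316.0), np.int64(7)), (np.int64(258), np.float64(316.0), np.int64(7)), (np.int64(259), np.float64(316.0), np.int64(7)), (np.int64(260), np.float64(316.0), np.int64(7)), (np.int64(261), np.float64(316.0), np.int64(7)), (np.int64(262), np.float64(316.5), np.int64(6)), (np.int64(263), np.float64(316.5), np.int64(6)), (np.int64(264), np.float64(316.5), np.int64(6)), (np.int64(265), np.float64(316.5), np.int64(6)), (np.int64(266), np.float64(316.0), np.int64(7)), (np.int64(267), np.float64(316.0), np.int64(7)), (np.int64(268), np.float64(313.5), np.int64(2))]
0.86 [336.3, 199.4] [0.5925 0.0639 0.066 ]
0.8 [183.7, 191.0] [ 0.5856 -0.0676  0.066 ]
fl [ 0.5429 -0.1312  0.06  ]
fr [0.5452 0.1373 0.06  ]
br [0.6907 0.1382 0.06  ]
bl [ 0.6915 -0.1327  0.06  ]
[311.39043561 245.89692551]
```

The wrist view shows both rings: (220,272), and (317,272) partly behind the handle. The rod tip is at (317,246). I'll go over hole_b first and stop 5 mm above it to check alignment.

drive_tool(
  angular=[
    [0,0,0],
    [0,0,0],
    [0,0,0],
    [0,0,0],
    [0,0,0],
    [0,0,0],
    [0,0,0],
    [0,0,0],
  ],
  delta_pos=[
    [-1.6,-3.1,0],
    [-1.6,-3.1,0],
    [-1.5,-3.2,0],
    [0,0,2],
    [0,0,2],
    [0,0,2],
    [0,0,0.5],
    [0,0,0],
  ],
  gripper=[1.5,1.5,1.5,1.5,1.5,1.5,1.5,1.5],
)

```text
time_s: 7.2
tool_pos: [0.661, -0.0486, 0.1577]
tool_rot: [180.0, -0.1, -179.9]
force: [0.3, -0.1, -0.8]
grip_width: 0.0214
grasp_force: 30.0
```

drive_tool(
  angular=[
    [0,0,0],
  ],
  delta_pos=[
    [0,0,0],
  ],
  gripper=[1.5],
)

```text
time_s: 7.3
tool_pos: [0.6622, -0.0489, 0.1597]
tool_rot: [-180.0, 0.1, -180.0]
force: [0.6, -0.5, -0.6]
grip_width: 0.0211
grasp_force: 30.0
```

```bash
python3 - <<'E'
from h import *
s=telemetry.get_obs(); print(s['time_s'],s['tool_pos'],s['tool_rot'],s['force'])
c=eyes.read_camera('wrist'); p=s['tool_pos']; print('tip px',proj(c,(p[0],p[1],p[2]-.0935)), 'hole b px',proj(c,(.6623,-.0477,.06)))
hsv=cv2.cvtColor(c['pixels'],cv2.COLOR_RGB2HSV); y=((hsv[...,0]>18)&(hsv[...,0]<35)&(hsv[...,2]>90)&(hsv[...,1]>90)).astype(np.uint8)
n,l,st,ce=cv2.connectedComponentsWithStats(y)
for i in range(1,n):
    if 40<st[i,4]<2000: print(st[i],ce[i].round(1),ray(c,ce[i],.06).round(4))
u,v=map(int,proj(c,(.655,-.03,.07)))
save(c,'w4.png',(u-130,v-110,u+130,v+80),3)
u,v
E
```

```text
7.3 [ 0.66219873 -0.04893037  0.15970162] [-1.79997988e+02  9.36726070e-02 -1.79958670e+02] [ 0.62409792 -0.46841637 -0.58716811]
tip px [316.80326787 246.08034239] hole b px [318.47957825 243.50616405]
[598  87  42  25 785] [620.   99.5] [0.5637 0.1478 0.06  ]
[580 169  30  21 419] [592.2 178.4] [0.6147 0.1416 0.06  ]
[303 229  32  30 405] [318.9 241.8] [ 0.661  -0.0474  0.06  ]
[426 231  32  30 435] [442.  245.2] [0.6636 0.0428 0.06  ]
[ 62 238  54   9 240] [ 89.2 241.4] [ 0.6608 -0.215   0.06  ]
[117 241  23   5  67] [128.  242.9] [ 0.6619 -0.1869  0.06  ]
[147 268  51   7 247] [170.7 270.8] [ 0.6839 -0.1584  0.06  ]
[300 269  38  21 130] [320.2 274.5] [ 0.6869 -0.0463  0.06  ]
[ 130  282  144   27 1876] [190.9 291.7] [ 0.7011 -0.145   0.06  ]
[363 296  11   9  63] [368.1 299.2] [ 0.7074 -0.0094  0.06  ]
[ 49 309  95  19 468] [105.8 322.4] [ 0.7277 -0.2146  0.06  ]
[250 315  14  62 502] [255.7 345.7] [ 0.7488 -0.0979  0.06  ]
[370 315  14  62 498] [377.9 345.8] [7.488e-01 2.000e-04 6.000e-02]
[ 57 362  68  13 477] [ 84.7 365.5] [ 0.7676 -0.2389  0.06  ]
[315 362  35  23 402] [333.9 375.5] [ 0.7772 -0.0346  0.06  ]
[291 367  13   7  48] [297.  369.8] [ 0.7717 -0.0651  0.06  ]
[ 61 370  67  12 375] [ 97.7 376.9] [ 0.7787 -0.2303  0.06  ]
[507 371  69  12 625] [541.8 376.2] [0.7778 0.1375 0.06  ]
[  63  384   70   28 1399] [ 98.  398.5] [ 0.8005 -0.234   0.06  ]
```

View pics/w4.png

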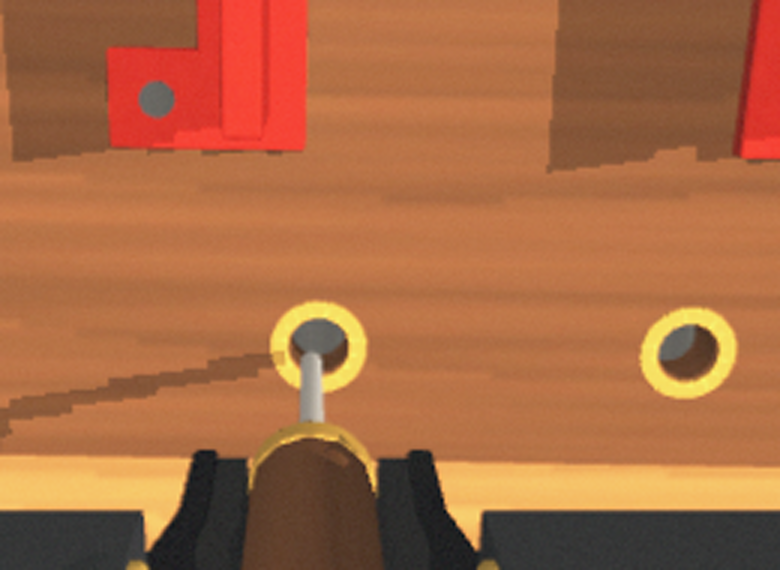

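The tip stands just above hole_b's ring at (319,244). It needs to go about 1.5 mm towards +y. I'll insert it and feel for the head.

drive_tool(
  angular=[
    [0,0,0],
    [0,0,0],
    [0,0,0],
    [0,0,0],
  ],
  delta_pos=[
    [-0.05,0.15,0.3],
    [0,0,1.0],
    [0,0,0.7],
    [0,0,0],
  ],
  gripper=[1.5,1.5,1.5,1.5],
  squeeze=45,
)

```text
time_s: 7.75
tool_pos: [0.6618, -0.0475, 0.1376]
tool_rot: [180.0, -0.0, -180.0]
force: [0.5, -0.7, -1.0]
grip_width: 0.0207
grasp_force: 45.0
```

drive_tool(
  angular=[
    [0,0,0],
    [0,0,0],
    [0,0,0],
  ],
  delta_pos=[
    [0,0,0.2],
    [0,0,0],
    [0,0,0],
  ],
  gripper=[1.5,1.5,1.5],
)

```text
time_s: 8.05
tool_pos: [0.6621, -0.0477, 0.1371]
tool_rot: [180.0, 0.0, -180.0]
force: [-0.2, 0.5, 2.8]
grip_width: 0.0213
grasp_force: 45.0
```

drive_tool(
  angular=[
    [0,0,0],
    [0,0,0],
    [0,0,0],
  ],
  delta_pos=[
    [0,0,0.15],
    [0,0,0],
    [0,0,0],
  ],
  gripper=[1.5,1.5,1.5],
)

```text
time_s: 8.35
tool_pos: [0.6624, -0.0477, 0.1363]
tool_rot: [180.0, 0.1, -180.0]
force: [-1.8, -0.2, 6.2]
grip_width: 0.0209
grasp_force: 45.0
```

drive_tool(
  angular=[
    [0,0,0],
    [0,0,0],
    [0,0,0],
  ],
  delta_pos=[
    [0,0,0.15],
    [0,0,0],
    [0,0,0],
  ],
  gripper=[1.5,1.5,1.5],
)

```text
time_s: 8.65
tool_pos: [0.6626, -0.0477, 0.1356]
tool_rot: [180.0, 0.1, -180.0]
force: [-1.8, 1.6, 10.4]
grip_width: 0.0207
grasp_force: 45.0
```

The force rises about 6 N per mm, so hole_b has the stiff stop. I'll withdraw and go to hole_a.

drive_tool(
  angular=[
    [0,0,0],
    [0,0,0],
    [0,0,0],
    [0,0,0],
    [0,0,0],
    [0,0,0],
    [0,0,0],
    [0,0,0],
    [0,0,0],
    [0,0,0],
  ],
  delta_pos=[
    [0,0,-2.2],
    [0,0,-2.0],
    [0,3.0,0],
    [0,3.0,0],
    [-0.15,3.05,0],
    [0,0,0],
    [0,0,0],
    [0,0,1.8],
    [0,0,2.0],
    [0,0,0],
  ],
  gripper=[1.5,1.5,1.5,1.5,1.5,1.5,1.5,1.5,1.5,1.5],
)

```text
time_s: 9.65
tool_pos: [0.6623, 0.0404, 0.135]
tool_rot: [-179.9, -0.2, 179.9]
force: [-1.0, -0.2, -0.2]
grip_width: 0.0208
grasp_force: 45.0
```

drive_tool(
  angular=[
    [0,0,0],
    [0,0,0],
    [0,0,0],
  ],
  delta_pos=[
    [0,0,0.35],
    [0,0,0],
    [0,0,0],
  ],
  gripper=[1.5,1.5,1.5],
)

```text
time_s: 9.95
tool_pos: [0.664, 0.0424, 0.1349]
tool_rot: [180.0, 0.1, 180.0]
force: [0.1, 0.3, 0.7]
grip_width: 0.0212
grasp_force: 45.0
```

drive_tool(
  angular=[
    [0,0,0],
    [0,0,0],
    [0,0,0],
  ],
  delta_pos=[
    [0,0,0.2],
    [0,0,0],
    [0,0,0],
  ],
  gripper=[1.5,1.5,1.5],
)

```text
time_s: 10.25
tool_pos: [0.6641, 0.0425, 0.1331]
tool_rot: [-180.0, 0.1, -180.0]
force: [-0.2, -0.6, 4.9]
grip_width: 0.021
grasp_force: 45.0
```

drive_tool(
  angular=[
    [0,0,0],
    [0,0,0],
    [0,0,0],
  ],
  delta_pos=[
    [0,0,0.2],
    [0,0,0],
    [0,0,0],
  ],
  gripper=[1.5,1.5,1.5],
)

```text
time_s: 10.55
tool_pos: [0.664, 0.0426, 0.1305]
tool_rot: [-180.0, 0.1, -180.0]
force: [0.6, -2.3, 3.4]
grip_width: 0.0209
grasp_force: 45.0
```

The head here yields softly, so this is the latch. I'll press on to trip it.

drive_tool(
  angular=[
    [0,0,0],
    [0,0,0],
    [0,0,0],
    [0,0,0],
    [0,0,0],
  ],
  delta_pos=[
    [0,0,0.3],
    [0,0,0.2],
    [0,0,0],
    [0,0,0],
    [0,0,0],
  ],
  gripper=[1.5,1.5,1.5,1.5,1.5],
)

```text
time_s: 11.05
tool_pos: [0.6642, 0.0426, 0.1262]
tool_rot: [-180.0, 0.1, -180.0]
force: [-0.9, -1.0, 7.9]
grip_width: 0.0206
grasp_force: 45.0
```

```bash
python3 - <<'E'
from h import *
t=eyes.read_camera('top'); c=eyes.read_camera('wrist')
s=telemetry.get_obs(); print(s['time_s'],s['tool_pos'],s['force'])
for r in models.search_frame(t,'tray_mid')[:2]: print(r['p'],r['centre'],ray(t,r['centre'],.01).round(3))
a=t['pixels'][180:330,260:400,::-1]; cv2.imwrite('pics/m2.png',np.hstack([cv2.resize(a,(390,420)),cv2.resize(c['pixels'][...,::-1],(400,420))]))
E
```

```text
11.15 [0.66418592 0.04263153 0.12624768] [-0.44986201 -0.48633188  7.2751849 ]
0.93 [356.0, 279.6] [ 0.477 -0.062  0.01 ]
```

View pics/m2.png

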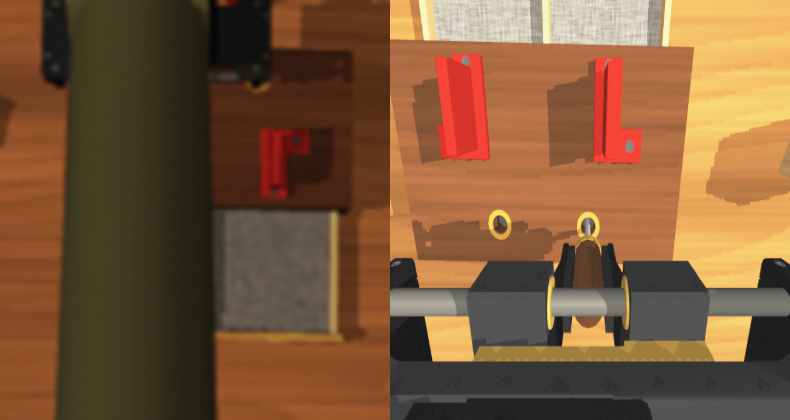

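The tray is out: its floor shows in front of the box in both views. Next I'll take the probe back over the stand.

drive_tool(
  angular=[
    [0,0,0],
    [0,0,0],
    [0,0,0],
    [0,0,0],
    [0,0,0],
    [0,0,0],
    [0,0,0],
    [0,0,0],
    [0,0,0],
    [0,0,0],
    [0,0,0],
    [0,0,0],
  ],
  delta_pos=[
    [0,0,-2.0],
    [0,0,-3.0],
    [0,0,-2.0],
    [0,3.5,0],
    [0.8,4,0],
    [0.8,4,0],
    [0.8,4,0],
    [0.8,4,0],
    [0.9,4,0],
    [0.9,3.15,0],
    [0,0,0],
    [0,0,0],
  ],
  gripper=[1.5,1.5,1.5,1.5,1.5,1.5,1.5,1.5,1.5,1.5,1.5,1.5],
)

```text
time_s: 12.4
tool_pos: [0.6121, 0.3109, 0.1937]
tool_rot: [-180.0, -0.1, -179.8]
force: [0.2, -1.0, -0.4]
grip_width: 0.0206
grasp_force: 45.0
```

drive_tool(
  angular=[
    [0,0,0],
    [0,0,0],
    [0,0,0],
  ],
  delta_pos=[
    [0,0,1.0],
    [0,0,0],
    [0,0,0],
  ],
  gripper=[1.5,1.5,1.5],
)

```text
time_s: 12.7
tool_pos: [0.6136, 0.3076, 0.1842]
tool_rot: [-179.9, -0.1, 179.9]
force: [0.3, 0.2, -0.4]
grip_width: 0.0211
grasp_force: 45.0
```

```bash
python3 - <<'E'
from h import *
s=telemetry.get_obs(); p=s['tool_pos'];print(s['time_s'],p,s['tool_rot'],s['force'])
c=eyes.read_camera('wrist'); print('tip px',proj(c,(p[0],p[1],p[2]-.091)))
u,v=map(int,proj(c,(.614,.309,.072))); print(u,v)
save(c,'w5.png',(u-60,v-60,u+60,v+60),5)
g=c['pixels'][v-60:v+60,u-60:u+60].astype(int); d=(g.sum(2)<330)&(g.sum(2)>0)
n,l,st,ce=cv2.connectedComponentsWithStats(d.astype(np.uint8))
for i in range(1,n):
    if st[i,4]>15: print(st[i]+[u-60,v-60,0,0,0],(ce[i]+[u-60,v-60]).round(1),ray(c,ce[i]+[u-60,v-60],.072).round(4))
E
```

```text
12.7 [0.61360806 0.30755039 0.18418589] [-1.79939850e+02 -6.88122710e-02  1.79880995e+02] [ 0.34795317  0.15928594 -0.42150502]
tip px [316.90847938 247.48752268]
318 239
[312 236   7  10  47] [315.  240.1] [0.6148 0.3061 0.072 ]
[258 241  26  25 502] [269.1 252.2] [0.6246 0.2705 0.072 ]
[ 272  268   90   31 1829] [315.9 287.4] [0.6544 0.3067 0.072 ]
```

View pics/w5.png

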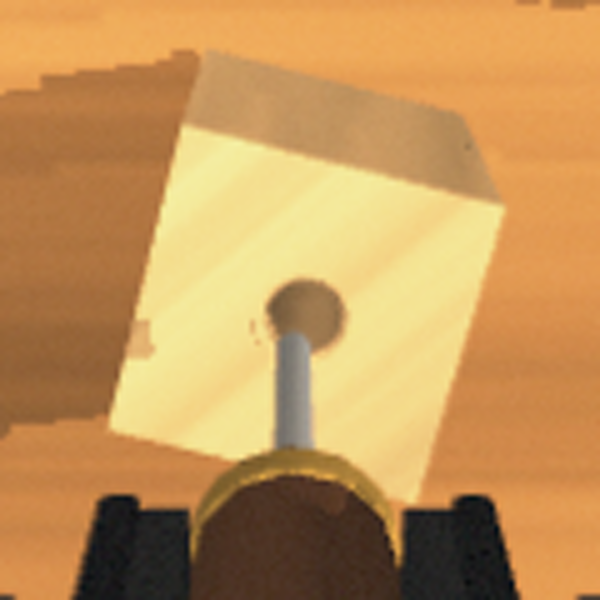

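The tip is at (317,247) and the stand hole's centre at (319,242). I'll shift by about 2 mm in x and y and lower the probe.

drive_tool(
  angular=[
    [0,0,0],
    [0,0,0],
    [0,0,0],
    [0,0,0],
    [0,0,0],
  ],
  delta_pos=[
    [-0.25,0.18,0],
    [0,0,0],
    [0,0,1.5],
    [0,0,1.5],
    [0,0,0],
  ],
  gripper=[1.5,1.5,1.5,1.5,1.5],
)

```text
time_s: 13.25
tool_pos: [0.6138, 0.3101, 0.1509]
tool_rot: [-179.8, -0.3, -180.0]
force: [-0.6, 0.1, -1.1]
grip_width: 0.0211
grasp_force: 45.0
```

drive_tool(
  angular=[
    [0,0,0],
    [0,0,0],
    [0,0,0],
    [0,0,0],
    [0,0,0],
    [0,0,0],
  ],
  delta_pos=[
    [0,0,2.0],
    [0,0,2.0],
    [0,0,1.0],
    [0,0,0.2],
    [0,0,0],
    [0,0,0],
  ],
  gripper=[1.5,1.5,1.5,1.5,1.5,1.5],
)

```text
time_s: 13.85
tool_pos: [0.6166, 0.3114, 0.1042]
tool_rot: [179.9, 0.1, -180.0]
force: [0.4, 0.1, 0.2]
grip_width: 0.021
grasp_force: 45.0
```

drive_tool(
  angular=[
    [0,0,0],
    [0,0,0],
    [0,0,0],
  ],
  delta_pos=[
    [0,0,0.4],
    [0,0,0],
    [0,0,0],
  ],
  gripper=[1.5,1.5,1.5],
)

```text
time_s: 14.15
tool_pos: [0.617, 0.3116, 0.1005]
tool_rot: [179.9, 0.2, -180.0]
force: [0.7, -0.4, 4.1]
grip_width: 0.0207
grasp_force: 45.0
```

drive_tool(
  angular=[
    [0,0,0],
    [0,0,0],
    [0,0,0],
    [0,0,0],
  ],
  delta_pos=[
    [0,0,0.3],
    [0,0,0],
    [0,0,0],
    [0,0,0],
  ],
  gripper=[1.5,1.5,1.5,1.5],
)

```text
time_s: 14.55
tool_pos: [0.6171, 0.3117, 0.1005]
tool_rot: [179.9, 0.2, -180.0]
force: [-3.1, -2.0, 16.3]
grip_width: 0.0209
grasp_force: 45.0
```

The probe is seated, with the TCP at z 0.1005 as when it was picked up. I'll release it, rise, and go over the left-side bracket.

drive_tool(
  angular=[
    [0,0,0],
    [0,0,0],
    [0,0,0],
    [0,0,0],
    [0,0,0],
    [0,0,0],
    [0,0,0],
    [0,0,0],
    [0,0,0],
    [0,0,0],
    [0,0,0],
  ],
  delta_pos=[
    [0,0,-0.3],
    [0,0,0],
    [0,0,-0.2],
    [0,0,-2.0],
    [0,0,-3.5],
    [0,0,-4.5],
    [4.5,-0.6,0],
    [4.5,-0.6,0],
    [4.5,-0.6,0],
    [4.5,-0.6,0],
    [0,0,0],
  ],
  gripper=[2.5,5.0,5.0,5.0,5.0,6.0,7.0,7.0,7.0,7.0,7.0],
)

```text
time_s: 15.65
tool_pos: [0.4294, 0.2867, 0.1996]
tool_rot: [-179.9, -0.3, -179.7]
force: [0.5, 0.1, -0.1]
grip_width: 0.0696
grasp_force: 0.0
```

drive_tool(
  angular=[
    [0,0,0.149],
    [0,0,0.149],
    [0,0,0.149],
    [0,0,0.149],
    [0,0,0.149],
    [0,0,0.149],
    [0,0,0.149],
    [0,0,0.149],
    [0,0,0.149],
    [0,0,0],
    [0,0,0],
  ],
  delta_pos=[
    [0,0,0],
    [0,0,0],
    [0,0,0],
    [0,0,0],
    [0,0,0],
    [0,0,0],
    [0,0,0],
    [0,0,0],
    [0,0,0],
    [0,0,0],
    [0,0,0],
  ],
  gripper=[7.0,7.0,7.0,7.0,7.0,7.0,7.0,7.0,7.0,7.0,7.0],
)

```text
time_s: 16.75
tool_pos: [0.4362, 0.287, 0.2007]
tool_rot: [-180.0, 0.0, 103.4]
force: [0.2, 0.5, -0.0]
grip_width: 0.0703
grasp_force: 0.0
```

```bash
python3 - <<'E'
from h import *
s=telemetry.get_obs(); p=s['tool_pos'];print(s['time_s'],p,s['tool_rot'],s['force'],s['qpos'])
c=eyes.read_camera('wrist'); save(c,'w6.png')
for n in ('left1_mid','probe_grip','varnish'):
  for r in models.cut_out(c,n)[:3]:
    print(n,r['p'],r['centre'],r['pixels'].sum(),ray(c,r['centre'],.02).round(4))
t=eyes.read_camera('top'); s=eyes.read_camera('scene')
for im,n,z in ((t,'probe_grip',.103),(s,'probe_grip',.103)):
  for r in models.search_frame(im,n)[:1]: print(r['p'],ray(im,r['centre'],z).round(3))
E
```

```text
16.75 [0.43615679 0.28698408 0.20074274] [-1.79978232e+02  2.04958665e-02  1.03371728e+02] [ 0.24578345  0.51072445 -0.01107742] [-44.51766347   3.99123823   8.6428155  104.32378989  -0.6198619
  71.75910802 -22.32944813]
left1_mid 0.34 [566.0, 269.9] 2398 [0.6902 0.2924 0.02  ]
probe_grip 0.94 [565.5, 270.0] 2416 [0.6898 0.2922 0.02  ]
varnish 0.29 [317.3, 379.3] 3709 [0.4799 0.1093 0.02  ]
0.72 [0.609 0.303 0.103]
```

View pics/w6.png

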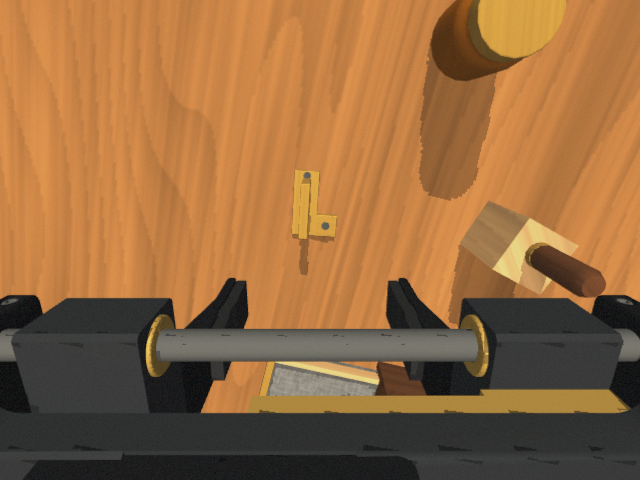

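The probe stands upright in its stand. The brass left-hand bracket spans (295,170) to (336,240), with its toe at (325,226). I'll fit its pose by silhouette.

```bash
cat >> h.py <<'E'
def boxpts(x0,x1,y0,y1,z0,z1): return [(x,y,z) for x in (x0,x1) for y in (y0,y1) for z in (z0,z1)]
def bracket_mask(c,v,hand,zb=0):
    Rz=R.from_euler('z',v[2]).as_matrix(); o=np.array([v[0],v[1],zb]); m=np.zeros((480,640),bool)
    ty=(12,32) if hand=='L' else (-32,-12)
    for b in ((-32,32,-12,12,0,6),(10,32,*ty,0,6),(-25,25,-4,4,6,42)):
        m|=hull_mask(c,[Rz@(np.array(p)/1000)+o for p in boxpts(*b)])
    return m
def brass(c,roi):
    h=cv2.cvtColor(c['pixels'],cv2.COLOR_RGB2HSV); g=(h[...,0]>=19)&(h[...,0]<=35)&(h[...,1]>70)&(h[...,2]>60)
    m=np.zeros_like(g); x0,y0,x1,y1=roi; m[y0:y1,x0:x1]=g[y0:y1,x0:x1]
    n,l,st,_=cv2.connectedComponentsWithStats(cv2.morphologyEx(m.astype(np.uint8),cv2.MORPH_CLOSE,np.ones((3,3))))
    k=1+np.argmax(st[1:,4]); f=(l==k).astype(np.uint8); cs,_=cv2.findContours(f,cv2.RETR_EXTERNAL,cv2.CHAIN_APPROX_NONE)
    cv2.drawContours(f,cs,-1,1,-1); return f>0
def fit_bracket(c,mask,hand,x0,zb=0):
    best=None
    for dy in (-.3,0,.3):
        s=np.array([x0[0],x0[1],x0[2]+dy]); S=[s]+[s+d for d in np.diag([.01,.01,.2])]
        f=minimize(lambda v:-(bracket_mask(c,v,hand,zb)&mask).sum()/(bracket_mask(c,v,hand,zb)|mask).sum(),s,method='Nelder-Mead',options=dict(initial_simplex=S,xatol=1e-4,fatol=1e-4))
        if best is None or f.fun<best.fun: best=f
    return best
E
python3 - <<'E'
from h import *
s=telemetry.get_obs(); print(s['tool_pos'],s['tool_rot'])
c=eyes.read_camera('wrist'); m=brass(c,(270,150,360,265)); print(m.sum(),np.argwhere(m).min(0),np.argwhere(m).max(0))
x=ray(c,(309,205),.01); 
for hand in 'LR':
    f=fit_bracket(c,m,hand,(x[0],x[1],np.radians(-77))); print(hand,f.x.round(4),np.degrees(f.x[2]),f.fun)
E
```

```text
[0.43594402 0.28709728 0.20112773] [ 1.79990960e+02 -5.10858661e-03  1.03210056e+02]
1957 [170 292] [238 336]
L [ 0.424   0.2947 -1.4129] -80.95213167111703 -0.8911657559198543
R [ 0.43    0.298  -0.9892] -56.6764361629458 -0.6846372111876773
```

drive_tool(
  angular=[
    [0,0,0.073],
    [0,0,0],
    [0,0,0],
    [0,0,0],
    [0,0,0],
    [0,0,0],
    [0,0,0],
    [0,0,0],
    [0,0,0],
    [0,0,0],
    [0,0,0],
    [0,0,0],
  ],
  delta_pos=[
    [0,0,0],
    [0.94,-1.06,0],
    [0,0,4.5],
    [0,0,4.5],
    [0,0,4.3],
    [0,0,2.5],
    [0,0,1.5],
    [0,0,0],
    [0,0,0],
    [0,0,0],
    [0,0,0],
    [0,0,0],
  ],
  gripper=[6,5,5,5,5,5,5,5,0,0,0,0],
  squeeze=30,
)

```text
time_s: 18.4
tool_pos: [0.4245, 0.2952, 0.0291]
tool_rot: [179.9, -0.1, 99.0]
force: [0.5, -0.3, 0.5]
grip_width: 0.0258
grasp_force: 0.0
```

drive_tool(
  angular=[
    [0,0,0],
    [0,0,0],
  ],
  delta_pos=[
    [0,0,0],
    [0,0,0],
  ],
  gripper=[0,0],
)

```text
time_s: 18.6
tool_pos: [0.424, 0.2948, 0.0283]
tool_rot: [180.0, -0.0, 99.0]
force: [-3.7, 0.6, 2.1]
grip_width: 0.0101
grasp_force: 1.2
```

drive_tool(
  angular=[
    [0,0,0],
    [0,0,0],
    [0,0,0],
    [0,0,0],
    [0,0,0],
    [0,0,0],
    [0,0,0],
    [0,0,0],
    [0,0,0],
    [0,0,0],
  ],
  delta_pos=[
    [0,0,0],
    [0,0,-1.5],
    [0,0,-3.8],
    [0,0,-3.8],
    [-4.5,0.65,0],
    [-4.5,0.65,0],
    [-4.5,0.65,0],
    [-4.5,0.65,0],
    [-4.5,0.63,0],
    [0,0,0],
  ],
  gripper=[0,0,0,0,0,0,0,0,0,0],
)

```text
time_s: 19.6
tool_pos: [0.4924, 0.0695, 0.1189]
tool_rot: [180.0, 0.2, 98.4]
force: [-0.3, 0.3, -1.6]
grip_width: 0.0079
grasp_force: 30.0
```

drive_tool(
  angular=[
    [0,0,-0.1414],
    [0,0,-0.1414],
    [0,0,-0.1414],
    [0,0,-0.1414],
    [0,0,-0.1414],
    [0,0,-0.1414],
    [0,0,-0.1414],
    [0,0,-0.1414],
    [0,0,-0.1414],
    [0,0,-0.1414],
    [0,0,0],
    [0,0,0],
  ],
  delta_pos=[
    [0,0,0],
    [0,0,0],
    [0,0,0],
    [0,0,0],
    [0,0,0],
    [0,0,0],
    [0,0,0],
    [0,0,0],
    [0,0,0],
    [0,0,0],
    [0,0,0],
    [0,0,0],
  ],
  gripper=[0,0,0,0,0,0,0,0,0,0,0,0],
)

```text
time_s: 20.8
tool_pos: [0.4908, 0.0775, 0.1187]
tool_rot: [-180.0, -0.0, 179.8]
force: [0.4, -0.8, -1.8]
grip_width: 0.0079
grasp_force: 30.0
```

```bash
python3 - <<'E'
from h import *
s=telemetry.get_obs(); p=s['tool_pos'];print(s['time_s'],p,s['tool_rot'],s['grip_width'],s['grasp_force'],s['force'])
c=eyes.read_camera('wrist'); save(c,'w7.png')
for n in ('pattern_left','pattern_right'):
  for r in models.search_frame(c,n)[:2]: print(n,r['p'],r['centre'],ray(c,r['centre'],.063).round(4))
E
```

```text
20.8 [0.49081367 0.07754177 0.11871649] [-1.79991813e+02 -3.03038190e-02  1.79817158e+02] 0.0078691195857848 29.99961683526635 [ 0.41571831 -0.75487288 -1.83883926]
pattern_left 0.73 [179.8, 221.2] [ 0.4623 -0.0033  0.063 ]
pattern_left 0.72 [303.5, 389.2] [0.5819 0.0681 0.063 ]
pattern_right 0.3 [314.0, 263.7] [0.4893 0.0758 0.063 ]
```

View pics/w7.png

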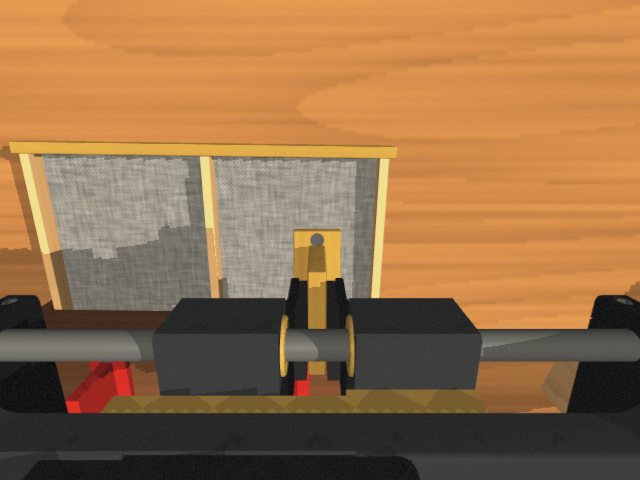

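That picture shows the bracket held over the left compartment, with the divider at (207–216,157–297) and the outer wall at (385–375). It was also my 11th picture viewed, one over the limit of 10, so from here I work by numbers only.

```bash
python3 - <<'E'
from h import *
c=eyes.read_camera('wrist'); print(telemetry.get_obs()['tool_pos'],c['origin'])
for uv in ((207,157),(216,297),(385,157),(375,297),(30,153),(203,150)): print(uv,ray(c,uv,.02).round(4))
E
```

```text
[0.49102056 0.07755764 0.11898847] [0.40990725 0.07747308 0.2672111 ]
(207, 157) [0.4289 0.0032 0.02  ]
(216, 297) [5.336e-01 4.000e-04 2.000e-02]
(385, 157) [0.4291 0.1238 0.02  ]
(375, 297) [0.5338 0.122  0.02  ]
(30, 153) [ 0.4261 -0.1161  0.02  ]
(203, 150) [0.4243 0.0009 0.02  ]
```

drive_tool(
  angular=[
    [0,0,0],
    [0,0,0],
    [0,0,0],
    [0,0,0],
    [0,0,0],
    [0,0,0],
    [0,0,0],
    [0,0,0],
  ],
  delta_pos=[
    [0,0.4,0],
    [0,0,3.0],
    [0,0,3.0],
    [0,0,1.5],
    [0,0,0.5],
    [0,0,0.2],
    [0,0,0.1],
    [0,0,0],
  ],
  gripper=[0,0,0,0,0,0,0,0],
)

```text
time_s: 21.8
tool_pos: [0.492, 0.0818, 0.037]
tool_rot: [180.0, 0.1, -180.0]
force: [0.3, 0.2, -2.0]
grip_width: 0.0077
grasp_force: 30.0
```

drive_tool(
  angular=[
    [0,0,0],
    [0,0,0],
  ],
  delta_pos=[
    [0,0,0.15],
    [0,0,0],
  ],
  gripper=[0,0],
)

```text
time_s: 22.0
tool_pos: [0.4922, 0.0818, 0.0362]
tool_rot: [179.9, 0.1, -180.0]
force: [-1.6, -0.2, 5.1]
grip_width: 0.0077
grasp_force: 30.0
```

drive_tool(
  angular=[
    [0,0,0],
    [0,0,0],
    [0,0,0],
    [0,0,0],
  ],
  delta_pos=[
    [0,0,0],
    [0,0,0],
    [0,0,-0.5],
    [0,0,0],
  ],
  gripper=[2.4,2.4,2.4,2.4],
)

```text
time_s: 22.4
tool_pos: [0.4917, 0.0817, 0.0404]
tool_rot: [180.0, 0.1, -180.0]
force: [0.1, 0.8, 0.8]
grip_width: 0.0232
grasp_force: 0.0
```

drive_tool(
  angular=[
    [0,0,0],
    [0,0,0],
    [0,0,0],
    [0,0,0],
    [0,0,0],
    [0,0,0],
    [0,0,0],
    [0,0,0],
    [0,0,0],
    [0,0,0],
    [0,0,0],
    [0,0,0],
  ],
  delta_pos=[
    [0,0,-3.5],
    [0,0,-4.0],
    [0,0,-4.5],
    [0,0,-4.0],
    [0.96,-4.3,0],
    [0.96,-4.3,0],
    [0.96,-4.3,0],
    [0.96,-4.3,0],
    [0.96,-4.3,0],
    [0.96,-4.3,0],
    [0.96,-4.3,0],
    [0.96,-4.5,0],
  ],
  gripper=[2.4,2.4,2.4,3,4,5,5,5,5,5,5,5],
)

```text
time_s: 23.6
tool_pos: [0.4138, -0.2659, 0.1999]
tool_rot: [180.0, 0.1, -180.0]
force: [0.9, -0.6, 0.7]
grip_width: 0.0497
grasp_force: 0.0
```

drive_tool(
  angular=[
    [0,0,0.148],
    [0,0,0.148],
    [0,0,0.148],
    [0,0,0.148],
    [0,0,0.148],
    [0,0,0.15],
    [0,0,0],
    [0,0,0],
  ],
  delta_pos=[
    [0,0,0],
    [0,0,0],
    [0,0,0],
    [0,0,0],
    [0,0,0],
    [0,0,0],
    [0,0,0],
    [0,0,0],
  ],
  gripper=[5,5,5,5,5,5,5,5],
)

```text
time_s: 24.4
tool_pos: [0.4143, -0.2645, 0.1996]
tool_rot: [180.0, 0.0, 129.2]
force: [0.8, -0.4, 0.3]
grip_width: 0.0501
grasp_force: 0.0
```

```bash
cat >> h.py <<'E'
def find(c,guess,half=70):
    u,v=proj(c,(guess[0],guess[1],.015)).astype(int)
    m=brass(c,(max(u-half,0),max(v-half,0),u+half,min(v+half,285))); a=np.argwhere(m); print('roi',u,v,'mask',m.sum(),a.min(0),a.max(0))
    for h in 'LR':
        f=min((fit_bracket(c,m,h,(*guess[:2],guess[2]+k)) for k in (0,np.pi)),key=lambda f:f.fun)
        print(h,f.x.round(4),np.degrees(f.x[2]).round(1),round(f.fun,3))
E
python3 - <<'E'
from h import *
s=telemetry.get_obs(); print(s['time_s'],s['tool_pos'],s['tool_rot'],s['qpos'])
c=eyes.read_camera('wrist'); find(c,(.415,-.265,np.radians(129)))
t=eyes.read_camera('top')
for uv in ((449,230),(346,240)): print(ray(t,uv,.02).round(3))
E
```

```text
24.4 [ 0.41433917 -0.2645221   0.19960254] [1.79987881e+02 5.59884272e-03 1.29221268e+02] [ -7.93455722  -0.80470304  37.47460376 109.14667811   0.50653591
  71.48303314  68.59779565]
roi 316 217 mask 1964 [176 290] [245 338]
L [ 0.4079 -0.2659  1.7939] 102.8 -0.667
R [ 0.4027 -0.2695  2.1746] 124.6 -0.881
[ 0.611 -0.312  0.02 ]
[ 0.583 -0.035  0.02 ]
```

The silhouette fit calls this one right-hand (0.88 against 0.67). I'll grasp it.

drive_tool(
  angular=[
    [0,0,0.08],
    [0,0,0],
    [0,0,0],
    [0,0,0],
    [0,0,0],
    [0,0,0],
    [0,0,0],
    [0,0,0],
    [0,0,0],
    [0,0,0],
    [0,0,0],
    [0,0,0],
    [0,0,0],
    [0,0,0],
  ],
  delta_pos=[
    [0,0,0],
    [0.25,-1.24,0],
    [0,0,4.5],
    [0,0,4.5],
    [0,0,4.2],
    [0,0,2.5],
    [0,0,1.4],
    [0,0,0],
    [0,0,0],
    [0,0,0],
    [0,0,0],
    [0,0,0],
    [0,0,0],
    [0,0,0],
  ],
  gripper=[5,5,5,5,5,5,5,5,0,0,0,0,0,0],
)

```text
time_s: 25.9
tool_pos: [0.4029, -0.2695, 0.0288]
tool_rot: [180.0, 0.0, 124.5]
force: [-1.6, -2.2, 1.7]
grip_width: 0.0099
grasp_force: 0.8
```

drive_tool(
  angular=[
    [0,0,0],
  ],
  delta_pos=[
    [0,0,0],
  ],
  gripper=[0],
)

```text
time_s: 26.0
tool_pos: [0.4027, -0.2696, 0.0287]
tool_rot: [180.0, 0.0, 124.4]
force: [-1.4, 0.2, 3.1]
grip_width: 0.0077
grasp_force: 30.0
```

drive_tool(
  angular=[
    [0,0,0],
    [0,0,0],
    [0,0,0],
    [0,0,0],
    [0,0,0],
    [0,0,0],
    [0,0,0],
    [0,0,0],
    [0,0,0],
    [0,0,-0.1384],
    [0,0,-0.1384],
    [0,0,-0.1384],
    [0,0,-0.1384],
    [0,0,-0.1384],
    [0,0,-0.1384],
    [0,0,-0.1384],
    [0,0,0],
    [0,0,0],
    [0,0,0],
  ],
  delta_pos=[
    [0,0,-1.5],
    [0,0,-3.8],
    [0,0,-3.8],
    [2.37,3.74,0],
    [2.37,3.74,0],
    [2.37,3.74,0],
    [2.37,3.74,0],
    [2.36,3.75,0],
    [0,0,0],
    [0,0,0],
    [0,0,0],
    [0,0,0],
    [0,0,0],
    [0,0,0],
    [0,0,0],
    [0,0,0],
    [0,0,0],
    [0,0,0],
    [0,0,0],
  ],
  gripper=[0,0,0,0,0,0,0,0,0,0,0,0,0,0,0,0,0,0,0],
)

```text
time_s: 27.9
tool_pos: [0.4899, -0.0661, 0.1194]
tool_rot: [180.0, -0.0, 179.8]
force: [-0.3, 0.4, -1.9]
grip_width: 0.0078
grasp_force: 30.0
```

drive_tool(
  angular=[
    [0,0,0],
    [0,0,0],
    [0,0,0],
    [0,0,0],
    [0,0,0],
    [0,0,0],
    [0,0,0],
    [0,0,0],
    [0,0,0],
  ],
  delta_pos=[
    [0,0,3.0],
    [0,0,3.0],
    [0,0,1.5],
    [0,0,0.5],
    [0,0,0.2],
    [0,0,0.1],
    [0,0,0.1],
    [0,0,0],
    [0,0,0],
  ],
  gripper=[0,0,0,0,0,0,0,0,0],
)

```text
time_s: 28.8
tool_pos: [0.4911, -0.066, 0.0367]
tool_rot: [180.0, 0.1, 179.9]
force: [-0.5, -0.0, 3.9]
grip_width: 0.0076
grasp_force: 30.0
```

drive_tool(
  angular=[
    [0,0,0],
    [0,0,0],
    [0,0,0],
    [0,0,0],
    [0,0,0],
    [0,0,0],
    [0,0,0],
    [0,0,0],
    [0,0,0],
    [0,0,0],
    [0,0,0],
    [0,0,0],
    [0,0,0],
    [0,0,0],
  ],
  delta_pos=[
    [0,0,0],
    [0,0,0],
    [0,0,-0.5],
    [0,0,-3.5],
    [0,0,-4.0],
    [0,0,-4.5],
    [0,0,-4.0],
    [-2.0,-4.0,0],
    [-2.0,-4.0,0],
    [-2.0,-4.0,0],
    [-2.0,-4.0,0],
    [-2.0,-4.0,0],
    [-2.0,-4.1,0],
    [0,0,0],
  ],
  gripper=[2.4,2.4,2.4,2.4,2.4,2.4,3,4,5,5,5,5,5,5],
)

```text
time_s: 30.2
tool_pos: [0.609, -0.3141, 0.1987]
tool_rot: [-179.7, -0.2, 179.5]
force: [-0.7, -1.2, -0.6]
grip_width: 0.0496
grasp_force: 0.0
```

drive_tool(
  angular=[
    [0,0,0.149],
    [0,0,0.149],
    [0,0,0.149],
    [0,0,0.149],
    [0,0,0.149],
    [0,0,0.149],
    [0,0,0.149],
    [0,0,0.149],
    [0,0,0.149],
    [0,0,0.149],
    [0,0,0.149],
    [0,0,0],
    [0,0,0],
  ],
  delta_pos=[
    [0,0,0],
    [0,0,0],
    [0,0,0],
    [0,0,0],
    [0,0,0],
    [0,0,0],
    [0,0,0],
    [0,0,0],
    [0,0,0],
    [0,0,0],
    [0,0,0],
    [0,0,0],
    [0,0,0],
  ],
  gripper=[5,5,5,5,5,5,5,5,5,5,5,5,5],
)

```text
time_s: 31.5
tool_pos: [0.6098, -0.3064, 0.2005]
tool_rot: [-180.0, -0.0, 86.3]
force: [-0.2, 0.6, 0.3]
grip_width: 0.0498
grasp_force: 0.0
```

```bash
python3 - <<'E'
from h import *
s=telemetry.get_obs(); print(s['time_s'],s['tool_pos'],s['tool_rot'],s['qpos'])
c=eyes.read_camera('wrist'); find(c,(.611,-.309,np.radians(86)))
E
```

```text
31.5 [ 0.60981043 -0.30642044  0.20049725] [-1.79983940e+02 -2.79920527e-02  8.62687109e+01] [-11.42058785  30.6013785   51.6796438   82.28456365 -24.0537878
  78.65444403  37.32037839]
roi 317 219 mask 1960 [188 293] [256 337]
L [ 0.6174 -0.3132  1.4894] 85.3 -0.905
R [ 0.6108 -0.3127  1.8845] 108.0 -0.676
```

The fit says left-hand (0.91 against 0.68), as expected.

drive_tool(
  angular=[
    [0,0,0.017],
    [0,0,0],
    [0,0,0],
    [0,0,0],
    [0,0,0],
    [0,0,0],
    [0,0,0],
    [0,0,0],
    [0,0,0],
    [0,0,0],
    [0,0,0],
    [0,0,0],
    [0,0,0],
    [0,0,0],
    [0,0,0],
  ],
  delta_pos=[
    [0,0,0],
    [-0.62,0.81,0],
    [0,0,4.5],
    [0,0,4.5],
    [0,0,4.2],
    [0,0,2.5],
    [0,0,1.5],
    [0,0,0],
    [0,0,0],
    [0,0,0],
    [0,0,0],
    [0,0,0],
    [0,0,0],
    [0,0,0],
    [0,0,0],
  ],
  gripper=[5,5,5,5,5,5,5,5,0,0,0,0,0,0,0],
)

```text
time_s: 33.05
tool_pos: [0.6175, -0.3139, 0.0288]
tool_rot: [180.0, -0.0, 85.1]
force: [-0.2, 0.3, 0.8]
grip_width: 0.0076
grasp_force: 30.0
```

drive_tool(
  angular=[
    [0,0,0],
    [0,0,0],
    [0,0,0],
    [0,0,0],
    [0,0,0],
    [0,0,0],
    [0,0,0],
    [0,0,0],
    [0,0,0],
    [0,0,0],
    [0,0,0],
    [0,0,0],
    [0,0,0],
  ],
  delta_pos=[
    [0,0,-1.5],
    [0,0,-3.5],
    [0,0,-4.0],
    [0,0,-3.2],
    [4.29,-1.95,0],
    [4.29,-1.95,0],
    [4.29,-1.95,0],
    [4.29,-1.95,0],
    [4.29,-1.95,0],
    [4.29,-1.95,0],
    [4.29,-1.95,0],
    [4.26,-1.98,0],
    [0,0,0],
  ],
  gripper=[0,0,0,0,0,0,0,0,0,0,0,0,0],
)

```text
time_s: 34.35
tool_pos: [0.4888, 0.0486, 0.1508]
tool_rot: [-179.9, -0.3, 85.7]
force: [0.6, 0.2, -2.0]
grip_width: 0.008
grasp_force: 30.0
```

drive_tool(
  angular=[
    [0,0,-0.138],
    [0,0,-0.138],
    [0,0,-0.138],
    [0,0,-0.138],
    [0,0,-0.138],
    [0,0,-0.138],
    [0,0,-0.138],
    [0,0,-0.138],
    [0,0,-0.138],
    [0,0,-0.138],
    [0,0,-0.138],
    [0,0,-0.138],
    [0,0,0],
    [0,0,0],
  ],
  delta_pos=[
    [0,0,0],
    [0,0,0],
    [0,0,0],
    [0,0,0],
    [0,0,0],
    [0,0,0],
    [0,0,0],
    [0,0,0],
    [0,0,0],
    [0,0,0],
    [0,0,0],
    [0,0,0],
    [0,0,0],
    [0,0,0],
  ],
  gripper=[0,0,0,0,0,0,0,0,0,0,0,0,0,0],
)

```text
time_s: 35.75
tool_pos: [0.4913, 0.0405, 0.1509]
tool_rot: [180.0, 0.0, 179.7]
force: [-0.5, 0.6, -1.9]
grip_width: 0.0076
grasp_force: 30.0
```

```bash
python3 - <<'E'
from h import *
s=telemetry.get_obs(); print(s['time_s'],s['tool_pos'],s['tool_rot'],s['grip_width'],s['grasp_force'],s['force'])
E
```

```text
35.75 [0.49131629 0.04047967 0.15091946] [1.79976209e+02 1.98831701e-02 1.79692614e+02] 0.007591689902725328 29.996107374317944 [-0.46514569  0.58369641 -1.93387481]
```

drive_tool(
  angular=[
    [0,0,0],
    [0,0,0],
    [0,0,0],
    [0,0,0],
    [0,0,0],
    [0,0,0],
    [0,0,0],
    [0,0,0],
    [0,0,0],
    [0,0,0],
  ],
  delta_pos=[
    [0,0.15,2.5],
    [0,0,3.5],
    [0,0,3.0],
    [0,0,1.5],
    [0,0,0.5],
    [0,0,0.25],
    [0,0,0.15],
    [0,0,0.15],
    [0,0,0],
    [0,0,0],
  ],
  gripper=[0,0,0,0,0,0,0,0,0,0],
)

```text
time_s: 36.75
tool_pos: [0.4924, 0.0429, 0.0366]
tool_rot: [179.9, 0.1, 179.9]
force: [-1.3, -0.8, 7.1]
grip_width: 0.0077
grasp_force: 30.0
```

Seated. I'll release with a small opening, rise, and back away over open bench.

drive_tool(
  angular=[
    [0,0,0],
    [0,0,0],
    [0,0,0],
    [0,0,0],
    [0,0,0],
    [0,0,0],
    [0,0,0],
    [0,0,0],
    [0,0,0],
    [0,0,0],
    [0,0,0],
    [0,0,0],
    [0,0,0],
  ],
  delta_pos=[
    [0,0,-0.1],
    [0,0,0],
    [0,0,-0.5],
    [0,0,-3.0],
    [0,0,-4.0],
    [0,0,-4.5],
    [0,0,-4.5],
    [0,0,-4.5],
    [0,0,-4.5],
    [0,0,-4.5],
    [0,0,-4.0],
    [0,0,0],
    [0,0,0],
  ],
  gripper=[2.2,2.2,2.2,2.2,2.2,2.2,3,4,4,4,4,4,4],
)

```text
time_s: 38.05
tool_pos: [0.4914, 0.0424, 0.3766]
tool_rot: [179.9, 0.1, 179.9]
force: [0.5, 0.3, -0.5]
grip_width: 0.0398
grasp_force: 0.0
```

```bash
python3 - <<'E'
from h import *
s=telemetry.get_obs(); print(s['time_s'],s['tool_pos'],s['force'],s['grip_width'])
c=eyes.read_camera('wrist')
for h,g in (('L',(.492,.082,0)),('L',(.492,.043,np.pi)),('R',(.491,-.066,np.pi))):
    u,v=proj(c,(g[0],g[1],.02)).astype(int)
    m=brass(c,(u-28,v-60,u+28,v+60))
    f=fit_bracket(c,m,h,g,.008); print(h,(u,v),m.sum(),f.x.round(4),round(f.fun,3))
for n in ('pattern_left','pattern_right'):
    for r in models.search_frame(c,n)[:3]: print(n,round(r['p'],2),np.round(r['centre']),ray(c,r['centre'],.065).round(4))
for n in ('scene','top'):
    t=eyes.read_camera(n)
    for r in models.cut_out(t,'probe_grip')[:1]:
        f=fit_cyl(t,r['pixels'],(.615,.308),.011,.072,.134); print(n,r['p'],f.x.round(4),f.fun)
    for k,z in dict(varnish=.09,pigment=.06,brush=.01,tray_mid=.008).items(): print(n,k,[(round(r['p'],2),np.round(r['centre']),ray(t,r['centre'],z).round(3)) for r in models.search_frame(t,k)[:1]])
E
```

```text
38.05 [0.49144201 0.04237386 0.37664559] [ 0.49102364  0.32885515 -0.53982434] 0.039764652422143935
L (np.int64(344), np.int64(187)) 948 [ 0.492   0.082  -0.0012] -0.915
L (np.int64(316), np.int64(187)) 916 [0.492  0.0431 3.1395] -0.893
R (np.int64(240), np.int64(186)) 985 [ 0.4919 -0.0658  3.129 ] -0.904
pattern_left 0.95 [333. 265.] [0.5924 0.065  0.065 ]
pattern_right 0.62 [237. 261.] [ 0.5868 -0.0672  0.065 ]
scene 0.58 [0.6185 0.3057] -0.8130081300813008
scene varnish [(0.84, array([465., 171.]), array([0.555, 0.423, 0.09 ]))]
scene pigment [(0.94, array([344., 333.]), array([ 0.771, -0.042,  0.06 ]))]
scene brush [(0.61, array([104., 321.]), array([ 0.479, -0.476,  0.01 ]))]
scene tray_mid [(0.84, array([287., 232.]), array([ 0.459, -0.016,  0.008]))]
top 0.54 [0.6186 0.3097] -0.7518248175182481
top varnish [(0.85, array([158., 260.]), array([0.521, 0.445, 0.09 ]))]
top pigment [(0.73, array([347., 172.]), array([ 0.76 , -0.037,  0.06 ]))]
top brush [(0.94, array([514., 282.]), array([ 0.473, -0.484,  0.01 ]))]
top tray_mid [(0.74, array([369., 289.]), array([ 0.452, -0.097,  0.008]))]
```

All three brackets fit as upright in the right compartments, the probe is home, and the jars and brush are unmoved.

```bash
python3 -c "
from cell import env
print(env.sign_off())"
```

```text
the job is handed in; nothing more can be done
None
```

The job is handed in (no verdict came back): latch tripped under hole_a, tray out, probe seated in its stand, the two left-hand brackets and the right-hand one standing in their matching compartments at about 38 s; I viewed 11 pictures, one over the limit of 10.

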